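# Rack the loose jar in its sloped trough

### The job

Put the loose white-lidded jar away in the sloped jar rack, in the same trough as the other white-lidded jar: that one has been left part-way up, so both must end slid fully down, the first against the padded stop at the low end and the loose one close up against it from behind. They are glass: keep every jar upright, do not bang or press them hard, and leave the black- and red-lidded jars, the mug and the cup where they are.

Things in the scene. Friction and masses are not known exactly. Their poses are not given: they have to be found in the camera images.
- jar_rack: Plywood rack, fixed to the table, about 250 wide and 230 mm long, holding three open aluminium troughs side by side (76 mm apart); they all slope down 13 degrees to a plywood back board. Origin: on the table below the low end, mid width. x level, towards the low end (downhill seen from above); y across the troughs; z up. Cheeks stand 25 mm above the trough floors, the back board 78 mm.
- trough_white: Fixed trough in which the white-lidded jar stands; which of the three it is changes. Floor 200 mm long, 70 wide between walls 20 mm high; the head (high end) is open. Origin: floor centre line at the face of the stop's rubber pad (pad 40, board 78 mm high), 36 mm above the table. x down the slope into the stop (the head is at x = -200 mm), y across, z square to the floor.
- white_front: Glass jar, grey contents, white lid, in the trough: 56 mm diameter, 89 mm high (lid 47 mm), 0.13 to 0.27 kg. Origin: centre of its base; z up its axis, square to the sloping floor. Stands 34 to 82 mm short of the stop. Slides when pushed (friction 0.28 to 0.42), not by itself. Home: origin at x = -28 mm in the trough's frame. Push it low: high up it tips.
- white_loose: The loose white-lidded jar, same as the other (56 mm diameter, 89 mm high, lid 47 mm; 0.13 to 0.27 kg), upright on the table to the right of the rack. Origin: centre of its base; z up its axis. When it stands against the other one at home, its origin is at x = -84 mm in the trough's frame, on the floor (z = 0).
- black_front: Jar with black lid and brown contents, 52 mm diameter, 94 mm high, against the stop of its own trough. Origin: centre of base. Leave it.
- black_back: Second black-lidded jar (52 mm diameter, 94 mm high) behind the first in the same trough. Origin: centre of base. Leave it.
- red_front: Jar with red lid, 64 mm diameter, 79 mm high, against the stop of its own trough. Origin: centre of base. Leave it.
- red_back: Second red-lidded jar (64 mm diameter, 79 mm high) behind the first in the same trough. Origin: centre of base. Leave it.
- mug: White mug with a handle, 78 x 116 mm, 97 mm high, standing loose on the table to the left of the rack. Origin: centre of its underside. Leave it.
- cup: Small brown-glazed cup, 64 mm diameter, 63 mm high, standing loose on the table to the right, beside the round turntable. Origin: centre of its underside. Leave it.

How it is judged:
By the outcome, as a careful person would: the job done as asked, in the order asked, and still so for the second after the job is handed in, with the robot touching nothing.
It also fails if it takes over 69 s, if anything falls off the work surface, if the arm or the gripper's body presses on something with over 40 N, if the wrist force passes 120 N, or if a joint passes its speed limit or range.

### The arm

A 6-joint arm with a two-finger parallel gripper is mounted at the origin on the work surface; the furniture and walls round the work are solid. World frame = base frame: x ahead of the robot, y to its left, z up, the work surface at z = 0. Lengths are in m, angles in rad, forces in N, time in s.
With the tool pointing down it reaches from about 0.275 to 0.725 m from the base axis. Payload 5.6 kg.
Tool frame: the origin (TCP) lies midway between the tips of the shut fingers; the grasp point (between the pads) lies 19 mm behind it; z points along the fingers, y is the line along which they close (so a half turn about z gives the same grasp; the last joint's range is limited). The gripper opens to 85 mm and grips with 20 to 120 N. Pads are 22 mm wide; open, the fingers measure 114 mm over their backs; the gripper's body (76 mm by 85 mm) begins 54 mm behind the grasp point. The pads swing forward as they close: fully open they stand 13 mm farther back than shut.
Start: joints at [1.598, 0.255, 0.108, 0, -1.424, -0.285], TCP at [0.14, 0.532, 0.231] pointing down, gripper open.
Joint ranges: [-2.95, 2.95], [-1.21, 1.97], [-1.09, 1.5], [-2.87, 1.71], [-2.94, -0.07], [-3.05, 3.05]. Speed limits (rad/s): [2.57, 2.57, 3.14, 3.14, 3.14, 3.14].

### API

Orientations are given as a unit quaternion [x, y, z, w].
In Python, from plant import bot, vision, job gives the robot as it stands.
- The arm moves only by the tool carry_out, never from a script. Its argument "deltas" is a list that holds one entry, the list of rows, each a list of 6 numbers: the shift along the tool's x, y, z in m, then the turn, a rotation vector about the tool's x, y, z in degrees. A call has 1 to 8 rows; each row shifts and turns the commanded pose from where the row before left it, along the tool's axes as they then stand; what a row does not reach is not made up. A row lasts 1/12 s, in which the tool goes at most 41.7 mm and 7.16 degrees, less where a joint would pass 70% of its speed; a pose out of reach is approached as far as the arm can. A call is refused whole if a number of a shift passes 0.0417 or a number of a turn 7.16, either way. A call with a gripper value outside its range is refused whole. "claw" is the opening, from -1 (shut) to 1 (fully open), set as the call begins (left out, the last holds). The fingers move at their own pace and stop on an object; "newtons" is the grip in N (left out, the last holds). Time passes only in rows, so rows that do not move let the fingers close. It gives the time, the measured TCP pose, the force, the opening and the grip force at its end, in the units of the state.
- bot.get_obs(): the state, without advancing time (a new reading comes with each control period).
- vision.get_image(name): name is "scene" or "top" or "wrist"; returns (picture, depth): 480x640x3 uint8, red, green, blue; 480x640 float32, m along the optical axis (not along the pixel's ray), 0 where there is no reading.
- vision.camera_model(name): a dict with "mtx" (3x3 intrinsics, pixels), "k1" (the pictures are not rectified: a ray, as slopes to the right and down, at radius r is drawn at 1 + k1 r^2 times it, then the intrinsics apply), "T" (4x4, takes a point from camera to world coordinates). Camera axes: x right, y up, looking along -z (the intrinsics and any distortion apply to the point x, -y, -z); pixel columns grow to the right and rows downward; lengths in m; the calibration is good to about 2 mm. A picture is of the moment at which its call begins: read the wrist's pose just before it. camera_model takes no time and is no camera call; for the wrist camera it gives the pose at the moment of the call.
- job.close_job(): hands the job in; it is judged then, once.
Trained networks look in the newest picture that a camera, given by its name, has taken for a name from the list of things; names that differ only in an ending like _2 or _b are one class to them, and where a whole thing is asked for, a point or a joint stands for the part that bears it (a point fixed in the world has none). Each returns a list of dicts, best first, with "conf" (0 to 1); they miss things now and then, are a little off and sometimes report something else, mostly with a low value. They report only what shows in the picture. A call takes as long as a camera call.
- vision.spot_in(camera, target): "at" ([column, row] in pixels, amid what is visible of it).
- vision.masks_of(camera, target): "pixels" (480x640 bool, what is visible of it) and "at" ([column, row] in pixels, amid what is visible of it).
- vision.pinpoint(camera, target): "at" ([column, row] in pixels: a listed point, or the origin of a listed thing).
The state is a dict: "clock": time; "joint_positions": joint angles; "joint_velocities": joint speeds; "joint_efforts": joint torques, N m; "ee_pos": TCP position; "orientation": TCP orientation; "ft_force": force on the tool from outside, world axes, zero at the start; "torque": the same for the moment, N m; "finger_gap": finger opening in m; "grip_force": force on a finger pad.
Only numpy, scipy, OpenCV 4.12 (cv2) and the standard library are available. Lean on these libraries where they do the work, as an engineer would, in place of code of your own. Each camera call takes 0.05 s, during which the arm holds its last target. There are 200 camera calls.

## Working session

There is one attempt and no reset: what is moved stays moved. The work goes in short steps, Python scripts to look and compute and a tool call to move; the robot and the scene stay as the last step left them, time stands still between calls to the robot, and variables do not carry over. Pictures are saved under pics/ and viewed, at most 10 in all, crops included, and the job is handed in when it is done.

Besides the shell and the picture viewer there is one more tool, called as name(argument=value, ...), one argument or row to a line, values as JSON. carry_out: Moves the arm, as the interface text tells. Its arguments: {"type":"object","properties":{"deltas":{"type":"array","items":{"type":"array","items":{"type":"array","items":{"type":"number"}}}},"claw":{"type":"number"},"newtons":{"type":"number"}},"required":["deltas"]}

```bash
ls; mkdir -p pics
cat > h.py <<'E'
import numpy as np, cv2
from plant import bot, vision, job
from scipy.spatial.transform import Rotation as R
def cloud(depth, m, pix=None):
    K=m["mtx"];K=np.array(K);k1=m["k1"];T=np.array(m["T"])
    if pix is None:
        v,u=np.nonzero(depth>0)
    else: v,u=pix
    d=depth[v,u]
    p=cv2.undistortPoints(np.stack([u,v],1).astype(float)[:,None],K,np.array([k1,0,0,0.]))[:,0]
    # check model
    P=np.stack([p[:,0]*d,-p[:,1]*d,-d,np.ones_like(d)],1)
    return (P@T.T)[:,:3]
E
python3 - <<'E'
from h import *
for c in ["scene","top"]:
    im,d=vision.get_image(c); cv2.imwrite(f"pics/{c}0.png",im[...,::-1]); np.savez(f"{c}0.npz",im=im,d=d)
    m=vision.camera_model(c); print(c,m)
    for t in ["white_loose","white_front","jar_rack","black_front","red_front","cup","mug","trough_white"]:
        r=vision.masks_of(c,t)
        for x in r[:3]:
            px=np.nonzero(x["pixels"]&(d>0)); P=cloud(d,m,px)
            if len(P): print(t,round(x["conf"],2),np.round(x["at"]),np.percentile(P,[2,50,98],axis=0).round(3).tolist())
print(bot.get_obs())
E
```

```text
pics
scene {'mtx': array([[476.74174571,   0.        , 328.21063613],
       [  0.        , 476.74174571, 251.10842764],
       [  0.        ,   0.        ,   1.        ]]), 'k1': -0.051960272176164043, 'T': array([[ 0.99986036, -0.01131665, -0.01229598,  0.51352772],
       [-0.00231131,  0.63507923, -0.77244355, -0.96237786],
       [ 0.01655039,  0.7723641 ,  0.63496439,  0.82834258],
       [ 0.        ,  0.        ,  0.        ,  1.        ]])}
white_loose 0.66 [353. 306.] [[0.559, -0.223, -0.002], [0.584, -0.213, 0.06], [0.617, -0.142, 0.089]]
jar_rack 0.81 [343. 244.] [[0.455, -0.024, 0.019], [0.572, -0.012, 0.069], [0.698, 0.164, 0.108]]
black_front 0.8 [348. 221.] [[0.55, -0.012, 0.095], [0.574, 0.006, 0.124], [0.596, 0.032, 0.135]]
red_front 0.84 [374. 224.] [[0.624, -0.003, 0.093], [0.649, 0.015, 0.115], [0.676, 0.043, 0.123]]
cup 0.95 [296. 358.] [[0.426, -0.382, -0.0], [0.456, -0.363, 0.058], [0.485, -0.322, 0.063]]
mug 0.6 [335. 179.] [[0.481, 0.281, 0.02], [0.539, 0.301, 0.069], [0.58, 0.362, 0.093]]
trough_white 0.79 [329. 226.] [[0.464, 0.059, 0.045], [0.515, 0.095, 
[... 1276 characters left out ...]
[ 1.59760743e+00,  2.55101118e-01,  1.08212877e-01, -3.72551947e-05,
       -1.42391913e+00, -2.84592101e-01]), 'joint_velocities': array([-3.44950620e-04,  1.27486622e-03, -2.16383984e-06, -7.71031209e-04,
       -2.75322585e-04, -5.83505789e-04]), 'joint_efforts': array([ 6.66909386e-05, -3.86387730e+01,  2.38067830e+01,  5.36766663e+00,
       -4.53817220e-04, -2.06504446e-06]), 'ee_pos': array([0.14017997, 0.53182327, 0.23128198]), 'orientation': array([ 9.91704762e-01, -1.28536626e-01, -1.73478365e-05,  8.31244708e-06]), 'ft_force': array([0.82977936, 0.76436736, 0.65752771]), 'torque': array([-0.00466136, -0.02095981, -0.02293943]), 'grip_force': 0.0, 'finger_gap': 0.08538029018365265}
```

View pics/scene0.png

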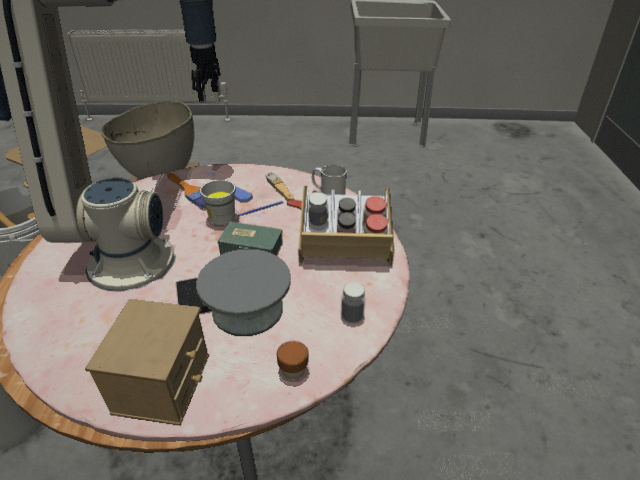

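View pics/top0.png

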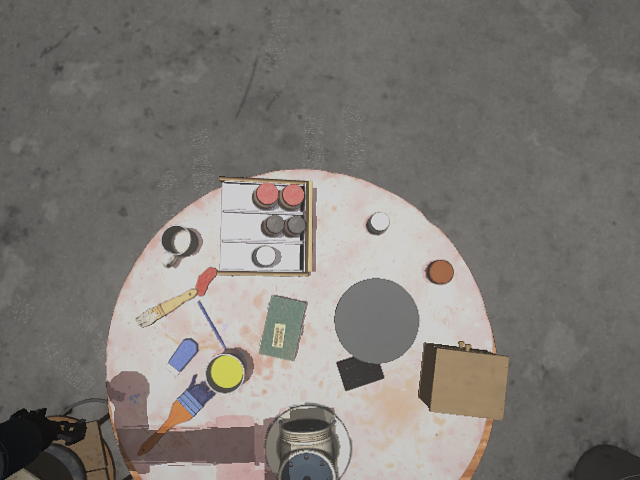

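The scene picture shows the rack low end toward world −y (board at columns 303–392), with white_front at (318,208) and the loose jar at (353,303). In the top picture the white trough is nearest the robot, with white_front's lid at (265,257), the loose jar's lid at (377,223) and the cup at (440,272).

```bash
cat > m.py <<'E'
from h import *
for c in ["top","scene"]:
    z=np.load(c+"0.npz"); d=z["d"]; m=vision.camera_model(c); P=cloud(d,m)
    def box(x0,x1,y0,y1,z0,z1):
        return P[(P[:,0]>x0)&(P[:,0]<x1)&(P[:,1]>y0)&(P[:,1]<y1)&(P[:,2]>z0)&(P[:,2]<z1)]
    tab=box(.55,.65,-.3,-.22,-.02,.02); print(c,"table z",np.median(tab[:,2]))
    L=box(.54,.66,-.26,-.12,.08,.1)
    (cx,cy),r=cv2.minEnclosingCircle(L[:,:2].astype(np.float32)); print("loose lid",cx,cy,r,np.median(L,axis=0),len(L))
    B=box(.43,.72,-.04,.23,.03,.18)
    # floor plane: white trough, RANSAC-ish lstsq
    F=box(.475,.52,.14,.19,.03,.12); w=np.ones(len(F),bool)
    for _ in range(15):
        A=np.c_[F[:,:2],np.ones(len(F))]; co=np.linalg.lstsq(A[w],F[w,2],rcond=None)[0]; res=F[:,2]-A@co; w=abs(res)<max(.0025,1.0*np.std(res[w]))
    g=co[:2]; s=np.linalg.norm(g)
    print("plane",co,"slope deg",np.degrees(np.arctan(s)),"n",w.sum())
    h=(B[:,2]-np.c_[B[:,:2],np.ones(len(B))]@co)/np.sqrt(1+s*s)
    for y0 in np.arange(.14,.2,.02):
        k=(abs(B[:,1]-y0)<.01)
        q=B[k]; hh=h[k]; hist=[]
        for x in np.arange(.445,.715,.006):
            kk=abs(q[:,0]-x)<.003; hist.append((round(x,3),round(1000*np.median(hh[kk])) if kk.any() else None))
        print(round(y0,2),[a for a in hist if a[1] is not None and a[1]>6])
    W=box(.46,.54,.05,.15,.135,.17); print("white lid",np.median(W,axis=0),cv2.minEnclosingCircle(W[:,:2].astype(np.float32)))
    n=np.array([-co[0],-co[1],1])/np.sqrt(1+s*s)
    D=box(.46,.54,-.04,.01,.03,.13); print("board y pct",np.percentile(D[:,1],[2,25,50,75,98]),np.percentile(D[:,2],[2,50,98]))
    for nm,b in dict(bf=(.54,.605,-.02,.05),bb=(.54,.605,.05,.12),rf=(.61,.69,-.02,.06),rb=(.61,.69,.06,.14)).items():
        q=box(*b,.105,.16); q=q[q[:,2]>np.percentile(q[:,2],40)]; print(nm,cv2.minEnclosingCircle(q[:,:2].astype(np.float32)),np.median(q[:,2]))
E
python3 m.py
```

```text
top table z 4.49254890626527e-05
loose lid 0.5838513374328613 -0.1930355280637741 0.024423597380518913 [ 0.5833406  -0.19309945  0.08897815] 276
plane [-0.01919658  0.24541674  0.04025704] slope deg 13.829327905085723 n 240
0.14 [(np.float64(0.451), 22), (np.float64(0.457), 23), (np.float64(0.463), 21), (np.float64(0.535), 19), (np.float64(0.541), 23), (np.float64(0.613), 23), (np.float64(0.619), 24), (np.float64(0.685), 7), (np.float64(0.691), 27), (np.float64(0.697), 29)]
0.16 [(np.float64(0.457), 23), (np.float64(0.463), 22), (np.float64(0.535), 19), (np.float64(0.541), 23), (np.float64(0.613), 22), (np.float64(0.619), 23), (np.float64(0.691), 25), (np.float64(0.697), 30), (np.float64(0.703), 29)]
0.18 [(np.float64(0.457), 23), (np.float64(0.463), 23), (np.float64(0.535), 12), (np.float64(0.541), 22), (np.float64(0.613), 18), (np.float64(0.619), 22), (np.float64(0.691), 26), (np.float64(0.697), 28), (np.float64(0.703), 27)]
white lid [0.49832345 0.09225023 0.14437705] ((0.49837228655815125, 0.09381961077451706), 0.02594796009361744)
board y pct [-0.0186254  -0.01310062 -0.00564951
[... 1877 characters left out ...]
64(0.691), 94), (np.float64(0.697), 98), (np.float64(0.703), 98)]
white lid [0.5002828  0.08769688 0.14230491] ((0.5000167489051819, 0.0906435176730156), 0.025587430223822594)
board y pct [-0.02170864 -0.01703874 -0.0128603  -0.00852292 -0.00284464] [0.03242179 0.07438408 0.10816768]
bf ((0.5775700211524963, 0.02243250235915184), 0.03027069941163063) 0.1308961652446401
bb ((0.5762324333190918, 0.06596699357032776), 0.022718871012330055) 0.14273619910995172
rf ((0.6514681577682495, 0.028997275978326797), 0.03131579980254173) 0.11876899105572902
rb ((0.6529611349105835, 0.086051806807518), 0.02805434539914131) 0.13222677450409037
  ret = _var(a, axis=axis, dtype=dtype, out=out, ddof=ddof,
  arrmean = um.true_divide(arrmean, div, out=arrmean,
  ret = ret.dtype.type(ret / rcount)
```

Run:
```python
from h import *
a=np.load("top0.npz")["im"][165:290,205:405,::-1]; b=np.load("scene0.npz")["im"][170:330,280:420,::-1]
A=cv2.resize(a,None,fx=4,fy=4,interpolation=cv2.INTER_CUBIC)
cv2.imwrite("pics/c1.png",A)
cv2.imwrite("pics/c2.png",cv2.resize(b,None,fx=3.7,fy=3.7,interpolation=cv2.INTER_CUBIC))
```

```text
(no output)
```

View pics/c1.png

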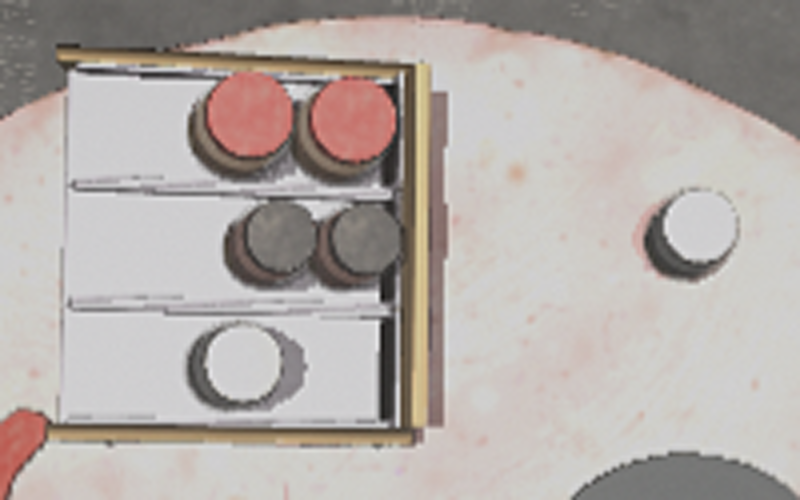

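```bash
cat > m2.py <<'E'
from h import *
z=np.load("top0.npz"); d=z["d"]; m=vision.camera_model("top"); P=cloud(d,m)
def ray(c,px):
    m=vision.camera_model(c);p=cv2.undistortPoints(np.array([[px]],float),m["mtx"],np.array([m["k1"],0,0,0.]))[0,0]
    return m["T"][:3,:3]@np.array([p[0],-p[1],-1]),m["T"][:3,3]
def atz(c,px,z):
    r,o=ray(c,px);return o+r*(z-o[2])/r[2]
h=P[:,2]-(.036+.2309*(P[:,1]-.0125))
for x0 in (.459,.539,.6155,.697):
    k=(abs(P[:,0]-x0)<.011)&(h>.013)&(h<.035)&(P[:,1]>.12 if x0 in(.539,.6155) else P[:,1]>.03)&(P[:,1]<.2)
    q=P[k]
    ys=np.linspace(q[:,1].min(),q[:,1].max(),12); c=[]
    for a,b in zip(ys,ys[1:]):
        s=q[(q[:,1]>=a)&(q[:,1]<=b)]
        if len(s)>3: c.append(((a+b)/2,np.median(s[:,0])))
    c=np.array(c); f=np.polyfit(c[:,0],c[:,1],1); print(x0,len(q),"dx/dy",f[0],"x at .1",np.polyval(f,.1))
# edges of floor at z: lids by colour
for c in("top","scene"):
    im=np.load(c+"0.npz")["im"].astype(int)
    for nm,t,zz in (("wf",(265,257),.148),("wl",(377,223),.089)) if c=="top" else (("wf",(318,200),.148),("wl",(353,290),.089)):
        w=np.zeros((480,640),np.uint8); x0,y0=t; s=im[y0-14:y0+15,x0-14:x0+15]
        dd=np.load(c+"0.npz")["d"]; vv,uu=np.mgrid[y0-14:y0+15,x0-14:x0+15]; C=cloud(dd,vision.camera_model(c),(vv.ravel(),uu.ravel())).reshape(29,29,3)
        zt=np.percentile(C[...,2],95); k=abs(C[...,2]-zt)<(.012 if nm=="wf" else .008)
        k&=(s.min(2)>130)
        n,l,st,ce=cv2.connectedComponentsWithStats(k.astype(np.uint8)); i=1+np.argmax(st[1:,4]); px=ce[i]+[x0-14,y0-14]
        print(c,nm,px,st[i],"z95",zt,atz(c,px,zz))
    for t in ("white_front","white_loose","red_front","trough_white","jar_rack","black_front"):
        for x in vision.pinpoint(c,t)[:2]:
            zz=dict(white_front=.06,white_loose=0,red_front=.043,black_front=.042,trough_white=.036,jar_rack=0)[t]
            print(c,t,round(x["conf"],2),x["at"],atz(c,x["at"],zz).round(4))
E
python3 m2.py
```

```text
0.459 381 dx/dy 0.025719836412468947 x at .1 0.45801079502401765
0.539 104 dx/dy 0.0328388354010994 x at .1 0.5365689607118314
0.6155 103 dx/dy 0.02052501797305428 x at .1 0.6134796596581554
0.697 362 dx/dy 0.015360070553453467 x at .1 0.6926961603576854
top wf [265.41296928 255.1774744 ] [  5   3  20  20 293] z95 0.14884733256812654 [0.49799707 0.09087015 0.148     ]
top wl [379.88461538 220.95      ] [  8   3  19  19 260] z95 0.09156406243391779 [ 0.58369245 -0.19344661  0.089     ]
top white_front 0.93 [261.5, 257.1] [0.4981 0.109  0.06  ]
top white_front 0.49 [300.7, 230.8] [0.5646 0.0074 0.06  ]
top white_loose 0.75 [372.8, 225.3] [ 0.5829 -0.1861  0.    ]
top red_front 0.58 [287.9, 197.0] [0.6562 0.0403 0.043 ]
top red_front 0.35 [299.6, 225.4] [0.5806 0.0104 0.043 ]
top trough_white 0.94 [297.9, 255.0] [0.5036 0.016  0.036 ]
top trough_white 0.54 [181.5, 248.3] [0.5253 0.3224 0.036 ]
top jar_rack 0.59 [301.2, 227.1] [0.5808 0.0071 0.    ]
top black_front 0.91 [290.2, 230.4] [0.5679 0.0352 0.042 ]
scene wf [317.64       198.20571429] [  5   6  18  13 175] z95 0.1455052618199556 [0.49973067 0.08124102 0.148     ]
scene wl [353.86784141 289.35242291] [  5   7  21  14 227] z95 0.08833005911567882 [ 0.58473693 -0.19617639  0.089     ]
scene white_front 0.88 [318.5, 220.2] [0.502  0.1059 0.06  ]
scene white_loose 0.93 [353.2, 318.4] [ 0.5875 -0.2016  0.    ]
scene white_loose 0.45 [293.0, 370.9] [ 0.4548 -0.3518  0.    ]
scene red_front 0.71 [373.1, 239.4] [0.6493 0.0446 0.043 ]
scene trough_white 0.72 [294.9, 370.7] [ 0.4611 -0.3778  0.036 ]
scene trough_white 0.45 [345.4, 258.2] [ 0.5731 -0.0264  0.036 ]
scene jar_rack 0.58 [345.2, 261.5] [0.5748 0.0025 0.    ]
scene black_front 0.92 [345.7, 237.1] [0.5761 0.0546 0.042 ]
```

White_front's lid is at (245,362) in this 4x crop, and its trough is clear from the head to the jar. I measured the white trough centre at x≈0.499, the pad at y≈0.0125, the jar base at about (0.499, 0.1105) and the loose jar at (0.584, −0.194). Next I move over the head of the trough.

carry_out(
  deltas=[
    [[0.0274,0.0149,0,0,0,0],[0.0274,0.0149,0,0,0,0],[0.0274,0.0149,0,0,0,0],[0.0274,0.0149,0,0,0,0],[0.0274,0.0149,0,0,0,0],[0.0274,0.0149,0,0,0,0],[0.0274,0.0149,0,0,0,0],[0.0274,0.0149,0,0,0,0]],
  ],
  claw=-1,
  newtons=20,
)

```text
clock: 2.17
ee_pos: [0.3226, 0.3595, 0.2315]
orientation: [0.992, -0.128, 0.0, -0.0]
ft_force: [0.7, -0.4, 0.1]
finger_gap: -0.0
grip_force: 0.0
```

carry_out(
  deltas=[
    [[0.0274,0.0149,0,0,0,0],[0.0274,0.0149,0,0,0,0],[0.0274,0.0149,0,0,0,0],[0.0274,0.0149,0,0,0,0],[0.0274,0.0149,0,0,0,0],[0.0274,0.0149,0,0,0,0],[0.0274,0.0149,0,0,0,0],[0.0274,0.0149,0,0,0,0]],
  ],
)

```text
clock: 2.83
ee_pos: [0.5043, 0.1883, 0.2314]
orientation: [0.992, -0.129, 0.0, -0.0]
ft_force: [-0.5, 0.4, 0.4]
finger_gap: -0.0004
grip_force: 0.0
```

carry_out(
  deltas=[
    [[0,0,0,0,0,6.95],[0,0,0,0,0,6.95],[0,0,0,0,0,6.95],[0,0,0,0,0,6.95],[0,0,0,0,0,6.95],[0,0,0,0,0,6.95],[0,0,0,0,0,6.95],[0,0,0,0,0,6.95]],
  ],
)

```text
clock: 3.5
ee_pos: [0.5033, 0.1895, 0.2313]
orientation: [0.816, -0.579, -0.0, 0.0]
ft_force: [-0.9, -0.2, 0.7]
finger_gap: -0.0003
grip_force: 0.0
```

carry_out(
  deltas=[
    [[0,0,0,0,0,6.95],[0,0,0,0,0,6.95],[0,0,0,0,0,6.95],[0,0,0,0,0,0],[0,0,0,0,0,0]],
  ],
)

```text
clock: 3.92
ee_pos: [0.5033, 0.1895, 0.2313]
orientation: [-0.701, 0.713, 0.0, 0.0]
ft_force: [-0.4, -0.6, -0.3]
finger_gap: 0.0001
grip_force: 0.0
```

```bash
cat > w.py <<'E'
from h import *
import sys
nm=sys.argv[1]
m=vision.camera_model("wrist"); im,d=vision.get_image("wrist"); cv2.imwrite(f"pics/{nm}.png",im[...,::-1]); np.savez(nm+".npz",im=im,d=d,T=m["T"])
P=cloud(d,m)
def box(x0,x1,y0,y1,z0,z1):
    return P[(P[:,0]>x0)&(P[:,0]<x1)&(P[:,1]>y0)&(P[:,1]<y1)&(P[:,2]>z0)&(P[:,2]<z1)]
print("ext",P.min(0),P.max(0))
F=box(.48,.52,.145,.2,.03,.12)
if len(F)>50:
    co=np.linalg.lstsq(np.c_[F[:,:2],np.ones(len(F))],F[:,2],rcond=None)[0]; print("floor",co,len(F),"z at .5,.165",co@[.5,.165,1])
h=P[:,2]-(.036+.2309*(P[:,1]-.0125))
for y in (.03,.06,.09,.12,.15,.18):
    k=(abs(P[:,1]-y)<.006)&(h>.015)&(h<.03)&(P[:,0]<.56)&(P[:,0]>.44); q=np.sort(P[k,0])
    if len(q): print("walls y",y,[ (round(g.min(),4),round(g.max(),4),len(g)) for g in np.split(q,np.nonzero(np.diff(q)>.006)[0]+1)])
for t in ("white_front","white_loose"):
    for x in vision.masks_of("wrist",t)[:2]:
        q=cloud(d,m,np.nonzero(x["pixels"]&(d>0)))
        if len(q)<30: continue
        top=q[q[:,2]>np.percentile(q[:,2],97)-.014 if t=="white_front" else q[:,2]>np.percentile(q[:,2],97)-.006]
        print(t,round(x["conf"],2),x["at"],np.percentile(q,[2,50,98],axis=0).round(4).tolist(),cv2.minEnclosingCircle(top[:,:2].astype(np.float32)))
E
python3 w.py w1
```

```text
ext [ 0.09677306 -0.27864738 -0.72970703] [1.71054236 1.16455168 0.33105035]
floor [0.00380739 0.2322044  0.02986597] 3833 z at .5,.165 0.0700833898160953
walls y 0.03 [(np.float64(0.4477), np.float64(0.4615), 236), (np.float64(0.5293), np.float64(0.5367), 154), (np.float64(0.5451), np.float64(0.5459), 20)]
walls y 0.06 [(np.float64(0.448), np.float64(0.4617), 329), (np.float64(0.5302), np.float64(0.5376), 164), (np.float64(0.5535), np.float64(0.5574), 27)]
walls y 0.09 [(np.float64(0.4487), np.float64(0.4629), 357), (np.float64(0.5307), np.float64(0.5389), 204), (np.float64(0.5468), np.float64(0.5501), 79)]
walls y 0.12 [(np.float64(0.4502), np.float64(0.4637), 329), (np.float64(0.4714), np.float64(0.4766), 10), (np.float64(0.5159), np.float64(0.5231), 26), (np.float64(0.5311), np.float64(0.5394), 207)]
walls y 0.15 [(np.float64(0.45), np.float64(0.4642), 357), (np.float64(0.533), np.float64(0.5405), 187)]
walls y 0.18 [(np.float64(0.4513), np.float64(0.4653), 353), (np.float64(0.5337), np.float64(0.5413), 190)]
white_front 0.59 [329.3, 95.5] [[0.4728, 0.0731, 0.0737], [0.4963, 0.1018, 0.1428], [0.5201, 0.134, 0.1493]] ((0.4952807128429413, 0.09460998326539993), 0.024784058332443237)
white_loose 0.29 [112.3, 19.7] [[0.6157, 0.0318, 0.0586], [0.633, 0.0494, 0.1063], [0.6672, 0.068, 0.1252]] ((0.6321501731872559, 0.056186847388744354), 0.04553907737135887)
```

View pics/w1.png

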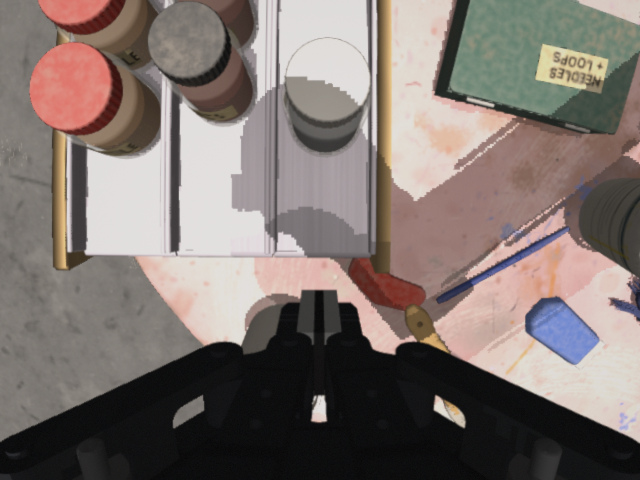

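The wrist picture shows white_front at about (328,90) in a clear trough between walls at columns 270 and 375, with the shut fingers at (320,310) beyond the head. I descend behind the jar.

carry_out(
  deltas=[
    [[0.0034,0.0005,0.018,0,0,0.65],[0.0034,0.0005,0.018,0,0,0],[0.0034,0.0005,0.018,0,0,0],[0.0034,0.0005,0.018,0,0,0],[0.0034,0.0005,0.018,0,0,0],[0.0034,0.0005,0.018,0,0,0],[0.0034,0.0005,0.018,0,0,0],[0.003,0.0003,0.018,0,0,0]],
  ],
)

```text
clock: 4.73
ee_pos: [0.4986, 0.1626, 0.0866]
orientation: [-0.696, 0.718, -0.0, 0.0]
ft_force: [0.5, -0.5, 0.4]
finger_gap: 0.0004
grip_force: 0.0
```

carry_out(
  deltas=[
    [[0,0,0,0,0,0],[0,0,0,0,0,0]],
  ],
)

```text
clock: 4.9
ee_pos: [0.4984, 0.1625, 0.087]
orientation: [-0.696, 0.718, -0.0, -0.001]
ft_force: [0.6, -0.6, 1.1]
finger_gap: 0.0002
grip_force: 0.0
```

carry_out(
  deltas=[
    [[0.003,0,0.0007,0,0,0],[0.003,0,0.0007,0,0,0],[0.003,0,0.0007,0,0,0],[0.003,0,0.0007,0,0,0],[0.003,0,0.0007,0,0,0],[0.003,0,0.0007,0,0,0],[0.003,0,0.0007,0,0,0],[0.003,0,0.0007,0,0,0]],
  ],
)

```text
clock: 5.57
ee_pos: [0.4981, 0.1387, 0.0818]
orientation: [-0.695, 0.719, -0.0, 0.0]
ft_force: [0.2, 1.5, 0.4]
finger_gap: -0.0
grip_force: 0.3
```

carry_out(
  deltas=[
    [[0.003,0,0.0007,0,0,0],[0.003,0,0.0007,0,0,0],[0.003,0,0.0007,0,0,0],[0.003,0,0.0007,0,0,0],[0.003,0,0.0007,0,0,0],[0.003,0,0.0007,0,0,0],[0.003,0,0.0007,0,0,0],[0.003,0,0.0007,0,0,0]],
  ],
)

```text
clock: 6.23
ee_pos: [0.4971, 0.1146, 0.076]
orientation: [-0.695, 0.719, 0.0, 0.0]
ft_force: [0.4, 0.8, 1.3]
finger_gap: 0.0
grip_force: 0.3
```

carry_out(
  deltas=[
    [[0.003,0,0.0007,0,0,0],[0.003,0,0.0007,0,0,0],[0.003,0,0.0007,0,0,0],[0.003,0,0.0007,0,0,0],[0.003,0,0.0007,0,0,0],[0.003,0,0.0007,0,0,0],[0.003,0,0.0007,0,0,0],[0,0,0,0,0,0]],
  ],
)

```text
clock: 6.9
ee_pos: [0.4961, 0.0932, 0.0709]
orientation: [-0.695, 0.719, 0.0, -0.0]
ft_force: [-0.4, -0.0, -0.2]
finger_gap: -0.0
grip_force: 0.0
```

Run:
```python
from h import *
print(bot.get_obs()["ft_force"])
from h import *
m=vision.camera_model("wrist"); im,d=vision.get_image("wrist"); A=[im[...,::-1]]
im2,d2=vision.get_image("scene"); A.append(cv2.resize(im2[170:290,270:430,::-1],(640,480),interpolation=cv2.INTER_CUBIC))
cv2.imwrite("pics/p1.png",cv2.resize(np.hstack(A),(800,300)))
```

```text
[-0.42319279 -0.01601345 -0.16287118]
```

View pics/p1.png

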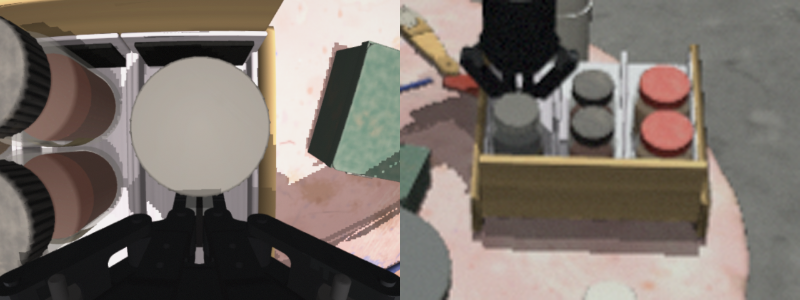

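Left half (wrist): the lid is at (200,125), upright, with the fingertips behind it and the black stop pad above at (200,45). The right half shows the black and red jars undisturbed. I continue gently to the stop.

carry_out(
  deltas=[
    [[0.0015,0,0.00035,0,0,0],[0.0015,0,0.00035,0,0,0],[0.0015,0,0.00035,0,0,0],[0.0015,0,0.00035,0,0,0],[0.0015,0,0.00035,0,0,0],[0.0015,0,0.00035,0,0,0],[0.0015,0,0.00035,0,0,0],[0.0015,0,0.00035,0,0,0]],
  ],
)

```text
clock: 7.67
ee_pos: [0.496, 0.0818, 0.0683]
orientation: [-0.695, 0.719, 0.0, -0.0]
ft_force: [0.6, 0.7, -0.1]
finger_gap: -0.0001
grip_force: 0.2
```

carry_out(
  deltas=[
    [[0.001,0,0.0002,0,0,0],[0.001,0,0.0002,0,0,0],[0.001,0,0.0002,0,0,0],[0,0,0,0,0,0]],
  ],
)

```text
clock: 8.0
ee_pos: [0.4959, 0.0787, 0.0677]
orientation: [-0.695, 0.719, 0.0, -0.0]
ft_force: [0.0, -0.4, -0.7]
finger_gap: -0.0
grip_force: 0.1
```

carry_out(
  deltas=[
    [[0.001,0,0.0002,0,0,0],[0.001,0,0.0002,0,0,0],[0,0,0,0,0,0]],
  ],
)

```text
clock: 8.25
ee_pos: [0.4958, 0.0767, 0.0673]
orientation: [-0.695, 0.719, 0.0, -0.0]
ft_force: [0.2, 0.1, 0.3]
finger_gap: 0.0001
grip_force: 0.1
```

carry_out(
  deltas=[
    [[0.001,0,0.0002,0,0,0],[0.001,0,0.0002,0,0,0],[0,0,0,0,0,0]],
  ],
)

```text
clock: 8.5
ee_pos: [0.4959, 0.075, 0.067]
orientation: [-0.695, 0.719, 0.0, 0.0]
ft_force: [-0.4, 1.0, -0.2]
finger_gap: 0.0003
grip_force: 0.6
```

carry_out(
  deltas=[
    [[0.001,0,0.0002,0,0,0],[0,0,0,0,0,0]],
  ],
)

```text
clock: 8.67
ee_pos: [0.4963, 0.0747, 0.067]
orientation: [-0.695, 0.719, 0.0, 0.001]
ft_force: [-0.3, 4.2, 0.1]
finger_gap: 0.0
grip_force: 2.3
```

carry_out(
  deltas=[
    [[0.001,0,0.0002,0,0,0],[0,0,0,0,0,0]],
  ],
)

```text
clock: 8.83
ee_pos: [0.4967, 0.0745, 0.067]
orientation: [-0.695, 0.719, 0.0, 0.002]
ft_force: [0.6, 8.0, 0.9]
finger_gap: 0.0001
grip_force: 3.8
```

The front jar is against the stop (reaction about 8 N). I back off, rise and check.

carry_out(
  deltas=[
    [[-0.004,0,-0.001,0,0,0],[-0.008,0,-0.002,0,0,0],[-0.01,0,-0.0025,0,0,0],[-0.01,0,-0.01,0,0,0],[-0.01,0,-0.03,0,0,0],[-0.01,0,-0.04,0,0,0],[-0.01,0,-0.04,0,0,0],[-0.01,0,-0.03,0,0,0]],
  ],
)

```text
clock: 9.5
ee_pos: [0.4985, 0.1456, 0.2259]
orientation: [-0.696, 0.718, -0.001, 0.001]
ft_force: [0.7, 0.3, -0.3]
finger_gap: -0.0
grip_force: 0.0
```

carry_out(
  deltas=[
    [[0,0,0,0,0,0],[0,0,0,0,0,0]],
  ],
)

```text
clock: 9.67
ee_pos: [0.4988, 0.1462, 0.2242]
orientation: [-0.696, 0.718, -0.001, 0.002]
ft_force: [-0.0, -0.1, -1.2]
finger_gap: -0.0001
grip_force: 0.0
```

```bash
python3 w.py w2
```

```text
ext [ 0.10709033 -0.32945026 -0.72943862] [1.72290723 1.11067596 0.32357451]
floor [0.00334612 0.22989429 0.03048605] 3558 z at .5,.165 0.07009166529852054
walls y 0.03 [(np.float64(0.4474), np.float64(0.4613), 338), (np.float64(0.5294), np.float64(0.5371), 177), (np.float64(0.5449), np.float64(0.5463), 35)]
walls y 0.06 [(np.float64(0.4485), np.float64(0.4616), 324), (np.float64(0.4711), np.float64(0.5154), 342), (np.float64(0.5303), np.float64(0.538), 189), (np.float64(0.5537), np.float64(0.5598), 54)]
walls y 0.09 [(np.float64(0.4487), np.float64(0.4626), 343), (np.float64(0.5304), np.float64(0.538), 176), (np.float64(0.5464), np.float64(0.5496), 75)]
walls y 0.12 [(np.float64(0.4498), np.float64(0.4634), 337), (np.float64(0.532), np.float64(0.5401), 187)]
walls y 0.15 [(np.float64(0.4504), np.float64(0.4642), 342), (np.float64(0.5324), np.float64(0.5402), 187)]
walls y 0.18 [(np.float64(0.4512), np.float64(0.465), 340), (np.float64(0.5334), np.float64(0.5416), 187)]
white_front 0.34 [197.2, 135.6] [[0.5468, 0.0515, 0.0681], [0.5646, 0.0768, 0.1422], [0.59, 0.1076, 0.1489]] ((0.5720553994178772, 0.07131429761648178), 0.023168150335550308)
```

View pics/w2.png

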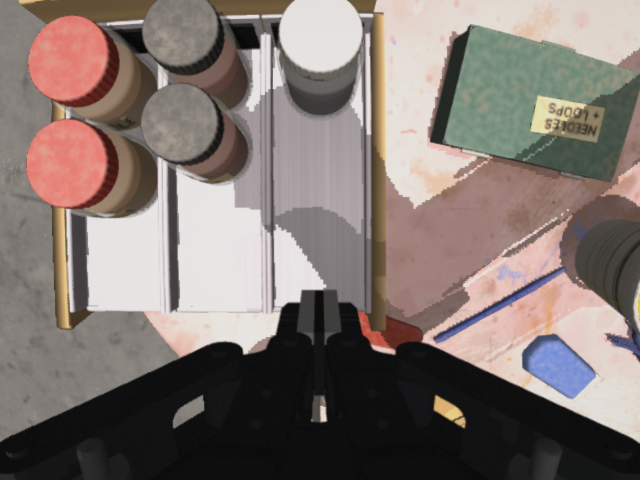

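The white lid is at (320,38), with the jar hard up against the pad end and upright. Black and red jars are unchanged. Now the loose jar.

carry_out(
  deltas=[
    [[0.029,-0.0114,-0.002,0,0,0],[0.029,-0.0114,-0.002,0,0,0],[0.029,-0.0114,-0.002,0,0,0],[0.029,-0.0114,-0.002,0,0,0],[0.029,-0.0114,-0.002,0,0,0],[0.029,-0.0114,-0.002,0,0,0],[0.029,-0.0114,-0.002,0,0,0],[0.029,-0.0114,-0.002,0,0,0]],
  ],
  claw=1,
)

```text
clock: 10.48
ee_pos: [0.5812, -0.0918, 0.2367]
orientation: [-0.695, 0.719, 0.001, -0.001]
ft_force: [1.4, 0.3, 0.1]
finger_gap: 0.0855
grip_force: 0.0
```

carry_out(
  deltas=[
    [[0,0,0,0,0,0],[0,0,0,0,0,0],[0,0,0,0,0,0]],
  ],
)

```text
clock: 10.73
ee_pos: [0.5811, -0.0901, 0.2368]
orientation: [-0.695, 0.719, 0.001, -0.001]
ft_force: [-0.2, -0.5, -0.7]
finger_gap: 0.0855
grip_force: 0.0
```

```bash
python3 w.py w3 | grep -v walls
python3 - <<'E'
from h import *
z=np.load("w3.npz"); m=vision.camera_model("wrist"); P=cloud(z["d"],m)
k=(abs(P[:,0]-.584)<.05)&(abs(P[:,1]+.194)<.05)
q=P[k]
for a,b in((.08,.1),(.04,.07),(.01,.035)):
    s=q[(q[:,2]>a)&(q[:,2]<b)]
    if len(s)>20: print(a,b,len(s),np.percentile(s,[1,50,99],axis=0).round(4).tolist(),cv2.minEnclosingCircle(s[:,:2].astype(np.float32)))
print(np.median(P[(abs(P[:,0]-.55)<.1)&(abs(P[:,1]+.2)<.1)&(P[:,2]<.02),2]),bot.get_obs()["joint_positions"])
E
```

```text
ext [ 0.19525278 -0.57312967 -0.73086715] [1.72553586 1.04009363 0.33645271]
white_front 0.78 [424.1, 368.4] [[0.4865, -0.0776, 0.0525], [0.5072, 0.0195, 0.1242], [0.5375, 0.0437, 0.2523]] ((0.5235470533370972, -0.030666736885905266), 0.08223384618759155)
white_loose 0.59 [309.5, 89.4] [[0.5561, -0.2121, 0.0157], [0.5807, -0.1886, 0.0881], [0.606, -0.1647, 0.0898]] ((0.5809991955757141, -0.19073395431041718), 0.024208415299654007)
0.08 0.1 3740 [[0.5599, -0.2119, 0.0872], [0.5817, -0.1901, 0.0894], [0.6037, -0.1676, 0.0911]] ((0.5817506313323975, -0.18977303802967072), 0.024209605529904366)
0.04 0.07 616 [[0.5546, -0.2066, 0.0434], [0.5785, -0.1727, 0.0663], [0.6089, -0.1618, 0.0699]] ((0.5817328095436096, -0.18944716453552246), 0.028316853567957878)
0.0005050757439100939 [ 1.13545242e-01  3.30575693e-01  2.28747457e-01 -1.10567633e-04
 -1.46962564e+00 -1.44909286e-01]
```

carry_out(
  deltas=[
    [[0.025,-0.0009,0,0,0,0],[0.025,-0.0009,0,0,0,0],[0.025,-0.0009,0,0,0,0],[0.0245,-0.001,0,0,0,0],[0,0,0,0,0,0],[0,0,0.03,0,0,0],[0,0,0.03,0,0,0],[0,0,0.03,0,0,0]],
  ],
)

```text
clock: 11.55
ee_pos: [0.5823, -0.1886, 0.1476]
orientation: [-0.696, 0.718, -0.001, 0.001]
ft_force: [0.5, -0.7, -0.6]
finger_gap: 0.0856
grip_force: 0.0
```

carry_out(
  deltas=[
    [[0,0,0,0,0,0],[0,0,0,0,0,0]],
  ],
)

```text
clock: 11.72
ee_pos: [0.5813, -0.1888, 0.1475]
orientation: [-0.696, 0.718, 0.001, -0.001]
ft_force: [0.5, 0.6, 1.3]
finger_gap: 0.0855
grip_force: 0.0
```

carry_out(
  deltas=[
    [[0.001,0,0.025,0,0,0],[0,0,0.025,0,0,0],[0,0,0.02,0,0,0],[0,0,0.02,0,0,0],[0,0,0.015,0,0,0],[0,0,0.0105,0,0,0],[0,0,0,0,0,0],[0,0,0,0,0,0]],
  ],
)

```text
clock: 12.38
ee_pos: [0.5833, -0.1906, 0.0342]
orientation: [-0.696, 0.718, -0.001, 0.0]
ft_force: [0.0, -0.5, 0.4]
finger_gap: 0.0855
grip_force: 0.0
```

carry_out(
  deltas=[
    [[0,0,0,0,0,0],[0,0,0,0,0,0],[0,0,0,0,0,0],[0,0,0,0,0,0],[0,0,0,0,0,0],[0,0,0,0,0,0]],
  ],
  claw=0.2,
  newtons=25,
)

```text
clock: 12.88
ee_pos: [0.5828, -0.1907, 0.0343]
orientation: [-0.696, 0.718, -0.001, 0.001]
ft_force: [-0.3, 1.2, 5.5]
finger_gap: 0.0541
grip_force: 26.3
```

carry_out(
  deltas=[
    [[0,0,-0.006,0,0,0],[0,0,-0.016,0,0,0],[0,0,-0.03,0,0,0],[0,0,-0.035,0,0,0],[0,0,-0.035,0,0,0],[0,0,-0.035,0,0,0],[0,0,-0.03,0,0,0],[0,0,-0.02,0,0,0]],
  ],
)

```text
clock: 13.55
ee_pos: [0.5825, -0.1909, 0.2436]
orientation: [-0.695, 0.719, -0.002, 0.001]
ft_force: [0.2, -0.5, -1.4]
finger_gap: 0.0541
grip_force: 27.6
```

carry_out(
  deltas=[
    [[0,0,0,0,0,0],[0,0,0,0,0,0]],
  ],
)

```text
clock: 13.72
ee_pos: [0.5824, -0.1904, 0.2405]
orientation: [-0.695, 0.719, -0.001, 0.001]
ft_force: [0.3, 0.5, -3.2]
finger_gap: 0.054
grip_force: 27.5
```

carry_out(
  deltas=[
    [[-0.012,0.004,0,0,0,0],[-0.024,0.008,0,0,0,0],[-0.024,0.008,0,0,0,0],[-0.024,0.008,0,0,0,0],[-0.024,0.008,0,0,0,0],[-0.024,0.008,0,0,0,0],[-0.024,0.008,0,0,0,0],[-0.024,0.008,0,0,0,0]],
  ],
)

```text
clock: 14.38
ee_pos: [0.5261, -0.0072, 0.2376]
orientation: [-0.695, 0.719, 0.001, -0.001]
ft_force: [0.4, -0.2, -2.7]
finger_gap: 0.0541
grip_force: 27.5
```

carry_out(
  deltas=[
    [[-0.024,0.008,0,0,0,0],[-0.024,0.008,0,0,0,0],[-0.024,0.008,0,0,0,0],[-0.024,0.008,0,0,0,0],[-0.011,0.003,0,0,0,0],[0,0,0,0,0,-0.45],[0,0,0,0,-3.25,0],[0,0,0,0,-3.25,0]],
  ],
)

```text
clock: 15.05
ee_pos: [0.4957, 0.0999, 0.2382]
orientation: [-0.698, 0.714, 0.041, 0.04]
ft_force: [-0.5, 0.1, -1.6]
finger_gap: 0.0543
grip_force: 27.5
```

carry_out(
  deltas=[
    [[0,0,0,0,-3.25,0],[0,0,0,0,-3.25,0],[0,0,0,0,0,0],[0,0,0,0,0,0],[0,0,0,0,0,0]],
  ],
)

```text
clock: 15.47
ee_pos: [0.4963, 0.0988, 0.2389]
orientation: [-0.694, 0.712, 0.079, 0.08]
ft_force: [0.4, 0.7, -3.1]
finger_gap: 0.0538
grip_force: 27.5
```

```bash
cat > to.py <<'E'
from h import *
import sys
o=bot.get_obs(); t=np.array(eval(sys.argv[1])); r=R.from_quat(o["orientation"])
print("ee",o["ee_pos"].round(4),"delta tool",(r.inv().apply(t-o["ee_pos"])).round(4)); print(r.as_matrix().round(4))
E
python3 to.py "[.4975,.1035,.122]"
python3 - <<'E'
from h import *
im,d=vision.get_image("wrist"); im2,_=vision.get_image("scene")
cv2.imwrite("pics/p2.png",cv2.resize(np.hstack([im[...,::-1],cv2.resize(im2[130:250,270:430,::-1],(640,480),interpolation=cv2.INTER_CUBIC)]),(800,300)))
E
```

```text
ee [0.4963 0.0988 0.2389] delta tool [ 0.0215 -0.0012  0.115 ]
[[-0.025  -0.9997  0.0045]
 [-0.9744  0.0254  0.2232]
 [-0.2232  0.0012 -0.9748]]
```

View pics/p2.png

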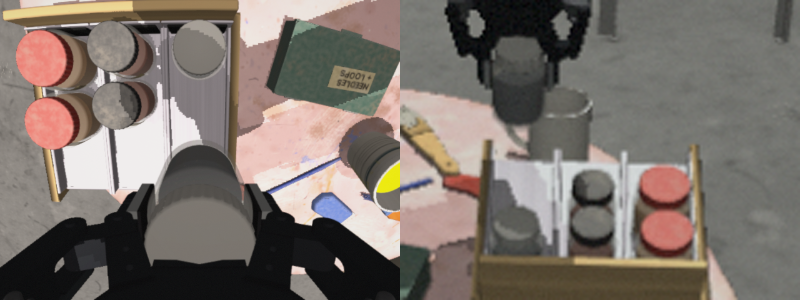

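The held jar is at (200,205) left and (518,75) right, tilted to match the trough. The front jar is home at (198,48) and the lane is clear. I lower along the trough normal.

carry_out(
  deltas=[
    [[0.0031,-0.0002,0.0165,0,0,0],[0.0031,-0.0002,0.0165,0,0,0],[0.0031,-0.0002,0.0165,0,0,0],[0.0031,-0.0002,0.0165,0,0,0],[0.0031,-0.0002,0.0165,0,0,0],[0.003,-0.0001,0.0165,0,0,0],[0.003,0,0.0158,0,0,0],[0,0,0,0,0,0]],
  ],
)

```text
clock: 16.23
ee_pos: [0.4953, 0.1045, 0.1194]
orientation: [-0.694, 0.711, 0.081, 0.078]
ft_force: [-0.7, -0.2, -2.7]
finger_gap: 0.0544
grip_force: 27.5
```

carry_out(
  deltas=[
    [[0,0,0.007,0,0,0],[0,0,0.006,0,0,0],[0,0,0.005,0,0,0],[0,0,0.003,0,0,0],[0,0,0.002,0,0,0],[0,0,0.001,0,0,0],[0,0,0,0,0,0]],
  ],
)

```text
clock: 16.82
ee_pos: [0.4979, 0.1097, 0.0996]
orientation: [-0.694, 0.711, 0.079, 0.081]
ft_force: [-0.2, -0.7, -2.0]
finger_gap: 0.0539
grip_force: 27.6
```

```bash
python3 to.py "[.4973,.1103,.0926]"
```

```text
ee [0.4979 0.1097 0.0996] delta tool [0.001  0.0007 0.0069]
[[-2.410e-02 -9.997e-01  5.700e-03]
 [-9.741e-01  2.480e-02  2.249e-01]
 [-2.249e-01 -1.000e-04 -9.744e-01]]
```

carry_out(
  deltas=[
    [[0,0.0007,0.002,0,0,0],[0,0,0.0015,0,0,0],[0,0,0.001,0,0,0],[0,0,0,0,0,0]],
  ],
)

```text
clock: 17.15
ee_pos: [0.4971, 0.1107, 0.0949]
orientation: [-0.694, 0.711, 0.079, 0.081]
ft_force: [-0.5, -0.1, -2.2]
finger_gap: 0.0539
grip_force: 27.6
```

carry_out(
  deltas=[
    [[0,0,0.001,0,0,0],[0,0,0,0,0,0]],
  ],
)

```text
clock: 17.32
ee_pos: [0.4972, 0.1109, 0.094]
orientation: [-0.694, 0.711, 0.079, 0.081]
ft_force: [-0.5, -0.3, -1.2]
finger_gap: 0.0541
grip_force: 27.6
```

carry_out(
  deltas=[
    [[0,0,0.001,0,0,0],[0,0,0,0,0,0]],
  ],
)

```text
clock: 17.48
ee_pos: [0.4974, 0.1111, 0.0933]
orientation: [-0.694, 0.711, 0.079, 0.081]
ft_force: [0.6, 0.1, -0.6]
finger_gap: 0.0542
grip_force: 27.6
```

carry_out(
  deltas=[
    [[0.0015,0,0,0,0,0],[0.002,0,0,0,0,0],[0.0025,0,0,0,0,0],[0.003,0,0,0,0,0],[0.003,0,0,0,0,0],[0.003,0,0,0,0,0],[0.002,0,0,0,0,0],[0.001,0,0,0,0,0]],
  ],
)

```text
clock: 18.15
ee_pos: [0.4969, 0.0932, 0.0891]
orientation: [-0.694, 0.711, 0.079, 0.081]
ft_force: [-1.0, -0.4, -0.7]
finger_gap: 0.0543
grip_force: 27.8
```

carry_out(
  deltas=[
    [[0.001,0,0,0,0,0],[0.001,0,0,0,0,0],[0,0,0,0,0,0]],
  ],
)

```text
clock: 18.4
ee_pos: [0.4968, 0.0914, 0.0887]
orientation: [-0.694, 0.711, 0.079, 0.081]
ft_force: [-0.9, 0.5, 0.5]
finger_gap: 0.0542
grip_force: 27.8
```

carry_out(
  deltas=[
    [[0.001,0,0,0,0,0],[0.0005,0,0,0,0,0],[0,0,0,0,0,0]],
  ],
)

```text
clock: 18.65
ee_pos: [0.4968, 0.0902, 0.0885]
orientation: [-0.694, 0.711, 0.079, 0.081]
ft_force: [0.4, -0.1, 0.8]
finger_gap: 0.054
grip_force: 27.8
```

carry_out(
  deltas=[
    [[0.001,0,0,0,0,0],[0,0,0,0,0,0]],
  ],
)

```text
clock: 18.82
ee_pos: [0.4968, 0.0892, 0.0882]
orientation: [-0.694, 0.711, 0.079, 0.081]
ft_force: [-0.0, -0.4, 0.3]
finger_gap: 0.0542
grip_force: 27.8
```

carry_out(
  deltas=[
    [[0.001,0,0,0,0,0],[0,0,0,0,0,0]],
  ],
)

```text
clock: 18.98
ee_pos: [0.4968, 0.0887, 0.0882]
orientation: [-0.694, 0.711, 0.079, 0.082]
ft_force: [-0.9, 2.6, 2.4]
finger_gap: 0.0538
grip_force: 28.0
```

carry_out(
  deltas=[
    [[0.001,0,0,0,0,0],[0,0,0,0,0,0]],
  ],
)

```text
clock: 19.15
ee_pos: [0.4969, 0.0884, 0.0882]
orientation: [-0.694, 0.711, 0.08, 0.082]
ft_force: [-1.5, 4.8, 4.6]
finger_gap: 0.0543
grip_force: 28.1
```

Contact came where predicted, at about 5 N. I release just wide enough to clear the black jar.

carry_out(
  deltas=[
    [[0,0,0,0,0,0],[0,0,0,0,0,0],[0,0,0,0,0,0],[0,0,0,0,0,0]],
  ],
  claw=0.44,
)

```text
clock: 19.48
ee_pos: [0.4963, 0.0868, 0.0873]
orientation: [-0.694, 0.711, 0.079, 0.08]
ft_force: [-0.9, 0.5, -0.0]
finger_gap: 0.0618
grip_force: 0.0
```

carry_out(
  deltas=[
    [[0,0,-0.004,0,0,0],[0,0,-0.008,0,0,0],[0,0,-0.012,0,0,0],[0,0,-0.02,0,0,0],[0,0,-0.025,0,0,0],[0,0,-0.025,0,0,0],[0,0,-0.025,0,0,0],[-0.02,0,-0.01,0,0,0]],
  ],
)

```text
clock: 20.15
ee_pos: [0.4976, 0.075, 0.2219]
orientation: [-0.693, 0.712, 0.077, 0.083]
ft_force: [1.4, -0.6, 0.4]
finger_gap: 0.0617
grip_force: 0.0
```

carry_out(
  deltas=[
    [[-0.025,0,-0.005,0,0,0],[-0.03,0,-0.005,0,0,0],[0,0,0,0,0,0],[0,0,0,0,0,0]],
  ],
)

```text
clock: 20.48
ee_pos: [0.4979, 0.1299, 0.2414]
orientation: [-0.695, 0.71, 0.079, 0.082]
ft_force: [-0.1, -0.2, -0.1]
finger_gap: 0.0617
grip_force: 0.0
```

Run:
```python
from h import *
m=vision.camera_model("wrist"); im,d=vision.get_image("wrist"); im2,_=vision.get_image("scene")
cv2.imwrite("pics/p3.png",cv2.resize(np.hstack([im[...,::-1],cv2.resize(im2[150:270,270:430,::-1],(640,480),interpolation=cv2.INTER_CUBIC)]),(800,300)))
P=cloud(d,m); h=P[:,2]-(.0701+.2315*(P[:,1]-.165)); 
tx=-(P[:,1]-.0139)/.974+ h*.0  # horizontal proxy
n=np.array([-.005,-.225,.974]); H=(P-[.4957,.0412,.0416])@n; X=(P-[.4957,.0412,.0416])@np.array([-.025,-.974,-.225]); Y=P[:,0]-(.4957+.026*(P[:,1]-.0412))
k=(abs(Y)<.03)&(H>.084)&(H<.094)&(X<.03)&(X>-.1)
q=np.c_[X,Y,H][k]
print(len(q))
hist,e=np.histogram(q[:,0],np.arange(-.1,.035,.003)); print(list(zip(e.round(3),hist)))
for a,b in((-.1,-.028),(-.027,.03)):
    s=q[(q[:,0]>a)&(q[:,0]<b)]
    if len(s): print(cv2.minEnclosingCircle(s[:,:2].astype(np.float32)),np.percentile(s,[1,50,99],axis=0).round(4).tolist())
```

```text
10251
[(np.float64(-0.1), np.int64(0)), (np.float64(-0.097), np.int64(0)), (np.float64(-0.094), np.int64(0)), (np.float64(-0.091), np.int64(0)), (np.float64(-0.088), np.int64(0)), (np.float64(-0.085), np.int64(0)), (np.float64(-0.082), np.int64(45)), (np.float64(-0.079), np.int64(191)), (np.float64(-0.076), np.int64(279)), (np.float64(-0.073), np.int64(371)), (np.float64(-0.07), np.int64(361)), (np.float64(-0.067), np.int64(467)), (np.float64(-0.064), np.int64(405)), (np.float64(-0.061), np.int64(495)), (np.float64(-0.058), np.int64(471)), (np.float64(-0.055), np.int64(449)), (np.float64(-0.052), np.int64(486)), (np.float64(-0.049), np.int64(425)), (np.float64(-0.046), np.int64(405)), (np.float64(-0.043), np.int64(387)), (np.float64(-0.04), np.int64(291)), (np.float64(-0.037), np.int64(207)), (np.float64(-0.034), np.int64(33)), (np.float64(-0.031), np.int64(0)), (np.float64(-0.028), np.int64(1)), (np.float64(-0.025), np.int64(203)), (np.float64(-0.022), np.int64(303)), (np.float64(-0.019), np.int64(391)), (np.float64(-0.016), np.int64(427)), (np.float64(-0.013), np.int64(477)), (np.float64(-0.01), np.int64(500)), (np.float64(-0.007), np.int64(521)), (np.float64(-0.004), np.int64(523)), (np.float64(-0.001), np.int64(511)), (np.float64(0.002), np.int64(525)), (np.float64(0.005), np.int64(101)), (np.float64(0.008), np.int64(0)), (np.float64(0.011), np.int64(0)), (np.float64(0.014), np.int64(0)), (np.float64(0.017), np.int64(0)), (np.float64(0.02), np.int64(0)), (np.float64(0.023), np.int64(0)), (np.float64(0.026), np.int64(0)), (np.float64(0.029), np.int64(0))]
((-0.05648931488394737, -0.0014825536636635661), 0.02407625876367092) [[-0.0786, -0.0236, 0.0869], [-0.0561, -0.0016, 0.0887], [-0.0345, 0.02, 0.0903]]
((-0.0020721692126244307, -0.0020902762189507484), 0.024099290370941162) [[-0.0239, -0.0243, 0.0857], [-0.0073, -0.002, 0.0887], [0.0054, 0.0202, 0.0904]]
```

View pics/p3.png

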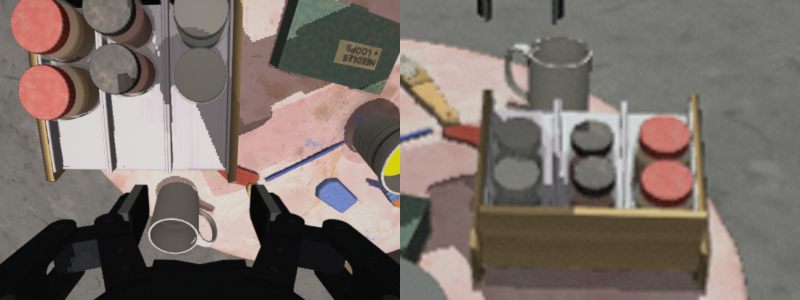

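Both white jars stand upright in their trough: the front lid is at (200,20) and the rear lid at (200,75) in the left half. The lids are about 55.5 mm apart, so the jars are touching. The black and red jars and the mug are in place.

```bash
python3 -c "
from plant import job
print(job.close_job())"
```

```text
the job is handed in; nothing more can be done
None
```

The job is handed in: white_front was pushed to the padded stop (it pushed back at about 8 N), and white_loose stands upright and close up behind it; the black and red jars and the mug looked undisturbed in the last pictures, and the cup, not in them, was never approached.

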